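# Find the heavy side of a flywheel and hold it down

## Robot

A 6-joint arm with a two-finger parallel gripper is mounted at the origin on a cart in front of the work surface, level with it; the furniture and walls round the work are solid. World frame = base frame: x ahead of the robot, y to its left, z up, the work surface at z = 0. Lengths are in m, angles in rad, forces in N, time in s.
With the tool pointing down it reaches from about 0.325 to 0.9 m from the base axis. Payload 6.1 kg.
Tool frame: the origin (TCP) lies between the finger pads; the fingertips stand 11 mm ahead of it and the grasp point (between the pads) lies 8 mm behind it (tip_reach is the distance from the TCP to the fingertips, in m); z points along the fingers, y is the line along which they close (so a half turn about z gives the same grasp; the last joint's range is limited). The gripper opens to 85 mm and grips with 20 to 120 N. Pads are 22 mm wide; open, the fingers measure 114 mm over their backs; the gripper's body (76 mm by 85 mm) begins 54 mm behind the grasp point. The pads swing forward as they close: fully open they stand 13 mm farther back than shut.
Start: joints at [-1.366, 0.22, 1.526, -0, 1.395, -0.126], TCP at [0.203, -0.591, 0.242] pointing down, gripper open.
Joint ranges: [-2.98, 2.98], [-0.91, 2.08], [0.09, 2.57], [-1.24, 4.39], [0.2, 2.65], [-2.68, 2.68]. Speed limits (rad/s): [2.57, 2.57, 3.01, 3.14, 3.14, 3.14].

## Interface

Orientations are given as [roll, pitch, yaw] about the fixed x, y, z axes, in that order (R = Rz(yaw) Ry(pitch) Rx(roll)).
In Python, from plant import * gives the robot as it stands.
- The arm moves only by the tool move_arm, never from a script. Its argument "steps" is a list of rows, each a list of 7 numbers: the turn, a rotation vector about the tool's x, y, z in degrees, then the shift along the tool's x, y, z in mm, then the finger opening in mm, from 0 to 85.4. A call has 1 to 12 rows; each row is the pose to reach, as a shift and turn from the pose commanded when the call began, along the tool's axes at that moment; what a row does not reach only later rows make up. A row lasts 1/8 s, in which the tool goes at most 62.5 mm and 10.7 degrees, less where a joint would pass 70% of its speed; a pose out of reach is approached as far as the arm can. A call with a gripper value outside its range is refused whole. The fingers move at their own pace and stop on an object; the grip force is fixed at half the most. Time passes only in rows, so rows that repeat a pose let the fingers close. It gives the time, the measured TCP pose, the force, the opening and the grip force at its end, in the units of the state.
- sense(): the state, without advancing time (a new reading comes with each control period).
- read_camera(name): name is "side" or "top" or "wrist"; returns a dict with "image" (400x640x3 uint8, red, green, blue), "mtx" (3x3 intrinsics, pixels), "position" and "attitude" of the camera in the world; the wrist camera has in their place "mount" (4x4, takes a point from camera to tool coordinates, whose origin is the TCP and whose axes are the flange's). Camera axes: x right, y down, z forward; pixel columns grow to the right and rows downward; lengths in m; the calibration is good to about 2 mm. A picture is of the moment at which its call begins: read the wrist's pose just before it. There is no depth.
- job_done(): hands the job in; it is judged then, once.
The state is a dict: "time_s": time; "joint_positions": joint angles; "qd": joint speeds; "joint_efforts": joint torques, N m; "eef_pos": TCP position; "ee_rot": TCP orientation; "ft_force": force on the tool from outside, world axes, zero at the start; "wrist_torque": the same for the moment, N m; "grip_width": finger opening in m; "grip_force": force on a finger pad.
Only numpy, scipy, OpenCV 4.12 (cv2) and the standard library are available. Lean on these libraries where they do the work, as an engineer would, in place of code of your own. Each camera call takes 0.05 s, during which the arm holds its last target. There are 200 camera calls.

## Task

The small flywheel on the inclined balancing stand has a hidden heavy side. Turn it by hand by its black knob, and from the way it pulls or rolls back when let go work out which side is heavy; then turn the heavy side straight down the slope, to the red pointer, and finish holding the wheel still there by the knob, so that I can mark the spot for drilling. Leave the oil bottle, red tray and measuring cup where they are.

Things in the scene. Friction and masses are not known exactly. Their poses are not given: they have to be found in the camera images.
- balancer: fixed grey balancing stand, foot 120 x 100 x 12 mm, origin on the table under the wheel (foot centre 8 mm from it along +x). Its -x axis is the low side of the sloping wheel and roughly faces the robot. The wheel's axis leans 26 degrees (0.45 rad): in the stand's frame it points up along (-0.435, 0, 0.900). The hand can come down along this axis, leaning 26 degrees
- knob (a point): centre of the black knurled knob, on the wheel's axis, 41 mm from the wheel's underside and 27 mm from its upper face; round, 34 mm in diameter (36 over the knurls), 30 mm long (from 10 to 40 mm above the face): it can be gripped at any angle about the axis. z points up along the wheel's axis, x towards the white mark
- flywheel (a joint): steel wheel, 120 mm diameter, 14 mm thick, about 0.8 kg; angle in rad about its sloping axis, counter-clockwise positive as seen looking at its face; at 0 the white mark points straight up the slope, at pi straight down it. No end stops. A heavy spot hidden inside, 40 mm from the axis, at an unknown angle from the mark (new every time), pulls with up to about 0.06 N m. It may roll at the start
- bearing (a point): centre of the wheel's underside, on its axis, 85 mm above the table. The greased bearing drags with about 0.044 N m both ways, plus damping. Let go with the heavy spot out to one side, the wheel rolls slowly (2 s, no overshoot) but stops 40 to 60 degrees short of heavy side down, evenly so from either side; nearer than that to heavy side down, or up, it stays where it is left
- mark (a point): middle of the white paint mark on the wheel's upper face, 44.5 mm from the axis; it turns with the wheel and says nothing of the heavy side
- low_spot (a point): point fixed to the stand, inside the wheel's thickness, 40 mm from the wheel's axis straight down the slope, in line with the red pointer on the grey bracket just outside the rim; the heavy spot must be brought here
- oil_bottle_mid (a point): bystander: white dropper bottle with red cap, 49 mm in diameter, 150 mm tall; its middle
- tray_red_mid (a point): bystander: red open tray, 70 x 100 x 34 mm; its middle
- measuring_cup_mid (a point): bystander: steel cup, 54 mm in diameter, 70 mm tall; its middle
Not all that is in view belongs to the job. Of the things that look like the balancer, the larger one is meant.

How it is judged:
On the way:
1. the wheel is turned by hand (contact force between the fingers and flywheel above 1 N and (velocity of joint flywheel above 0.12 rad/s or velocity of joint flywheel below -0.12 rad/s)), for 0.2 s.
At the end, for the whole second after the job is handed in: the hidden heavy spot points down the slope within 17 degrees (11.8 mm from the low spot), the wheel is still, and the fingers hold it (more than 1 N on the wheel) (contact force between the fingers and flywheel above 1 N and distance between slug_c0 and low_spot below 0.0118 m and not (velocity of joint flywheel above 0.05 rad/s or velocity of joint flywheel below -0.05 rad/s)); the arm keeps its last pose, push and grip.
It fails at once if the oil bottle, tray or cup is moved by more than 15 mm (distance of any of oil_bottle_mid, tray_red_mid, measuring_cup_mid from where it was at the start of the episode above 0.015 m).
It also fails if it takes over 54 s, if anything falls off the work surface, if the arm or the gripper's body presses on something with over 40 N, if the wrist force passes 120 N, or if a joint passes its speed limit or range.

## Working session

There is one attempt and no reset: what is moved stays moved. The work goes in short steps, Python scripts to look and compute and a tool call to move; the robot and the scene stay as the last step left them, time stands still between calls to the robot, and variables do not carry over. Pictures are saved under pics/ and viewed, at most 10 in all, crops included, and the job is handed in when it is done.

Besides the shell and the picture viewer there is one more tool, called after ">>>" by a JSON object that holds its "op" and its "data", one argument or row to a line. move_arm: Moves the arm, as the interface text tells. Its arguments: {"type":"object","properties":{"steps":{"type":"array"}},"required":["steps"]}

```bash
mkdir -p pics; ls; python3 - <<'E'
from plant import *
import cv2
s=sense();print(s['time_s'],s['eef_pos'],s['ee_rot'],s['grip_width'])
for n in ['side','top']:
    r=read_camera(n);cv2.imwrite(f'pics/{n}0.png',r['image'][:,:,::-1]);print(n,r['mtx'],r['position'],r['attitude'])
E
```

```text
pics
0.0 [ 0.20284703 -0.59053379  0.24117966] [-3.13962614e+00 -2.44691168e-04  3.30767444e-01] 0.08572337854917492
side [[379.40424933   0.         325.77135241]
 [  0.         379.40424933 204.18339302]
 [  0.           0.           1.        ]] [0.28683443 0.62749392 1.0036144 ] [-2.53225386 -0.01261979 -2.85907943]
top [[482.30746178   0.         320.06517086]
 [  0.         482.30746178 198.10908247]
 [  0.           0.           1.        ]] [0.35615302 0.0227316  1.74269304] [-3.07586331 -0.00623497 -1.56075683]
```

View pics/side0.png

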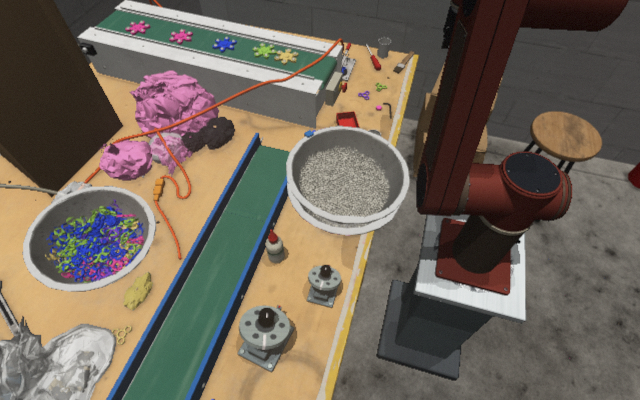

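View pics/top0.png

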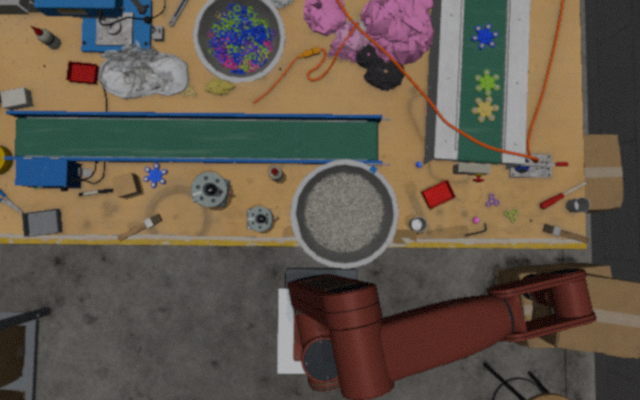

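The larger stand is at about (210,190) in the top view and (266,320) in the side view, with the decoy at (260,218). The bottle is beside it at (276,173). I'll zoom in on both views.

```bash
python3 - <<'E'
import cv2,numpy as np
a=cv2.imread('pics/side0.png')[280:380,220:320];b=cv2.imread('pics/top0.png')[150:230,170:250]
f=lambda i:cv2.resize(i,(400,400),interpolation=cv2.INTER_CUBIC)
cv2.imwrite('pics/z0.png',np.hstack([f(a),f(b)]))
E
```

```text
(no output)
```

View pics/z0.png

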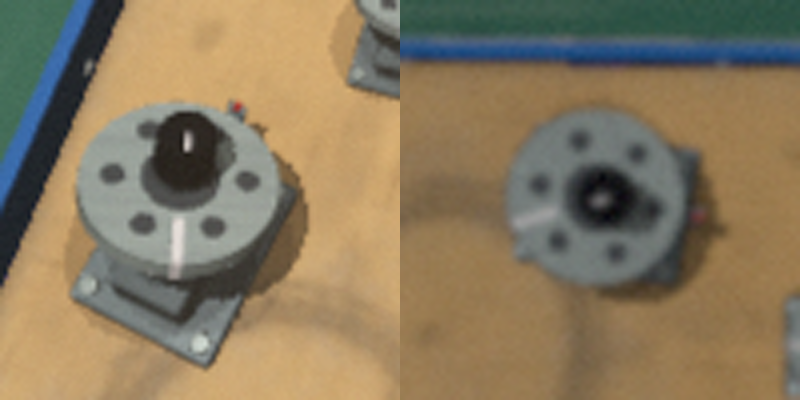

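```bash
cat >h.py <<'E'
from plant import *
import cv2,numpy as np,json
from scipy.spatial.transform import Rotation as R
def cam(n):
    r=read_camera(n); r['A']=R.from_euler('xyz',r['attitude']).as_matrix(); r['o']=np.array(r['position']); return r
def ray(r,p):
    d=r['A']@np.linalg.solve(r['mtx'],[p[0],p[1],1.]); return d/np.linalg.norm(d)
def onz(r,p,z):
    d=ray(r,p); return r['o']+d*(z-r['o'][2])/d[2]
def onplane(r,p,c,n):
    d=ray(r,p); return r['o']+d*((c-r['o'])@n)/(d@n)
def tri(a,p,b,q):
    u,v=ray(a,p),ray(b,q); M=np.c_[u,-v]; t=np.linalg.lstsq(M,b['o']-a['o'],rcond=None)[0]
    x,y=a['o']+t[0]*u,b['o']+t[1]*v; return (x+y)/2,np.linalg.norm(x-y)
E
python3 - <<'E'
from h import *
np.set_printoptions(precision=4,suppress=True)
s=cam('side');t=cam('top')
def dark(r,x0,x1,y0,y1):
    g=r['image'].max(2)[y0:y1,x0:x1]; 
    return g
for nm,p,q in [('knob',(266.3,317.5),(210,189)),('mark',(264.5,341.3),(197,193.6)),('ptr',(279.3,306.5),(229.6,192.8))]:
    print(nm,*tri(s,p,t,q))
print('top knob on z',onz(t,(210,189),.122), onz(s,(266.3,317.5),.122))
f=[onz(s,p,.012) for p in [(238.75,354.25),(271.25,371.75),(293.75,326.25)]]
print(np.array(f),np.linalg.norm(f[0]-f[1]),np.linalg.norm(f[1]-f[2]))
print('foot dir',f[1]-f[2], 'centre',(f[0]+f[2])/2)
print('wheel ctr top',onz(t,(209.4,189),.095))
print('bottle',tri(s,(275,248),t,(276,173)))
E
```

```text
knob [0.4901 0.3844 0.1237] 0.0008571730784437791
mark [0.4765 0.4322 0.107 ] 0.0034004373517633455
ptr [0.4833 0.3303 0.0581] 0.0018046618889362234
top knob on z [0.4898 0.3846 0.122 ] [0.4909 0.384  0.122 ]
[[0.5483 0.4594 0.012 ]
 [0.4562 0.4747 0.012 ]
 [0.4396 0.3549 0.012 ]] 0.09337030740314181 0.12093381496364117
foot dir [0.0166 0.1198 0.    ] centre [0.494  0.4072 0.012 ]
wheel ctr top [0.492  0.3927 0.095 ]
bottle (array([0.5561, 0.1701, 0.0476]), np.float64(0.002003478559739118))
```

```bash
cat >>h.py <<'E'
np.set_printoptions(precision=4,suppress=True)
yaw=np.radians(82.3); xs=np.array([np.cos(yaw),np.sin(yaw),0]); ys=np.array([-xs[1],xs[0],0])
n=-.435*xs+np.array([0,0,.9]); n/=np.linalg.norm(n); u=np.cross(ys,n)
K=np.array([.490,.384,.1225]); F=K-.027*n   # knob, face centre
def Rt(psi):  # tool down the axis, tool x at psi deg from a reference
    x=np.array([np.cos(2.236),np.sin(2.236),0]); z=-n; x=x-x@z*z; x/=np.linalg.norm(x)
    return R.from_rotvec(np.radians(psi)*n)*R.from_matrix(np.c_[x,np.cross(z,x),z])
def go(pos,rot):
    s=sense(); R0=R.from_euler('xyz',s['ee_rot'])
    return np.degrees((R0.inv()*rot).as_rotvec()).round(1),(R0.inv().apply(pos-s['eef_pos'])*1e3).round(1)
def markang(p): d=p-F; return np.degrees(np.arctan2(d@ys,d@u)),np.hypot(d@ys,d@u)
def markfind(r):  # white mark in a fixed view, on the wheel face
    im=r['image'].astype(int); H,W=im.shape[:2]
    jj,ii=np.meshgrid(np.arange(W),np.arange(H))
    D=np.stack([jj,ii,np.ones_like(jj)],-1)@np.linalg.inv(r['mtx']).T@r['A'].T
    P=r['o']+D*(((F-r['o'])@n)/(D@n))[...,None]; q=P-F
    rad=np.hypot(q@ys,q@u); m=(rad>.031)&(rad<.057)
    b=im.min(2); th=np.median(b[m]); w=m&(b>th+35)
    a=np.arctan2(q@ys,q@u)[w]; wt=(b[w]-th)
    c=np.sum(wt*np.exp(1j*a)); return np.degrees(np.angle(c)).round(1),abs(c)/max(wt.sum(),1),w.sum(),(rad[w]*wt).sum()/max(wt.sum(),1)
E
python3 - <<'E'
from h import *
print(K,n,u)
for c in ('side','top'):print(c,markfind(cam(c)))
Ry=R.from_euler('xyz',[np.pi,0,1.3])
print(go(np.array([.46,-.1,.36]),Ry)); print(go(K+.10*n,Rt(0)));s=sense();print(s['time_s'])
E
```

```text
[0.49   0.384  0.1225] [-0.0583 -0.4312  0.9003] [0.1206 0.8922 0.4352]
side (np.float64(24.5), np.float64(0.9989704375734231), np.int64(25), np.float64(0.04277918078378771))
top (np.float64(29.0), np.float64(0.9993617024502578), np.int64(10), np.float64(0.042259632439320925))
(array([ -0. ,  -0. , -55.5]), array([ 402.6, -380.9, -117.8]))
(array([   3.8,   30.1, -110. ]), array([ 568.6, -789.9,   30. ]))
0.3
```

>>> {"op": "move_arm", "data": {
  "steps": [
    [0,0,-10,70,-60,-60,85],
    [0,0,-55,400,-380,-118,85],
    [0,0,-55,400,-380,-118,85],
    [0,0,-55,400,-380,-118,85],
    [0,0,-55,400,-380,-118,85],
    [0,0,-55,400,-380,-118,85],
    [0,0,-55,400,-380,-118,85],
    [0,0,-55,400,-380,-118,85],
    [0,0,-55,400,-380,-118,85],
    [0,0,-55,400,-380,-118,85]
  ]
}}

```text
time_s: 1.55
eef_pos: [0.4592, -0.0984, 0.3614]
ee_rot: [3.14, -0.001, 1.297]
ft_force: [0.2, -0.3, 0.1]
grip_width: 0.085
grip_force: 0.0
```

```bash
python3 - <<'E'
from h import *
for c in ('side','top'):print(c,markfind(cam(c)))
s=sense();print(s['time_s'],s['eef_pos'],s['ee_rot'],s['joint_positions'])
print(go(K+.10*n,Rt(0)))
E
```

```text
side (np.float64(24.5), np.float64(0.9989765696774534), np.int64(25), np.float64(0.04275330894305075))
top (np.float64(28.2), np.float64(0.9992928786733415), np.int64(11), np.float64(0.04298330945286957))
1.65 [ 0.4581 -0.1011  0.3604] [3.1415 0.0004 1.2933] [-0.3852 -0.2128  1.7431 -0.0004  1.6112 -0.1078]
(array([ -9.3,  25.2, -56. ]), array([432.2, -96. , 147.7]))
```

>>> {"op": "move_arm", "data": {
  "steps": [
    [-5,13,-28,220,-48,40,85],
    [-5,13,-28,220,-48,40,85],
    [-5,13,-28,220,-48,40,85],
    [-9.3,25.2,-56,432,-96,148,85],
    [-9.3,25.2,-56,432,-96,148,85],
    [-9.3,25.2,-56,432,-96,148,85],
    [-9.3,25.2,-56,432,-96,148,85],
    [-9.3,25.2,-56,432,-96,148,85],
    [-9.3,25.2,-56,432,-96,148,85],
    [-9.3,25.2,-56,432,-96,148,85]
  ]
}}

```text
time_s: 2.9
eef_pos: [0.4857, 0.3382, 0.2122]
ee_rot: [2.794, -0.29, 2.335]
ft_force: [1.0, -0.4, 0.2]
grip_width: 0.0855
grip_force: 0.0
```

```bash
python3 - <<'E'
from h import *
r={}
for c in ('side','top'):r[c]=cam(c);print(c,markfind(r[c]))
s=sense();w=read_camera('wrist')
print(s['time_s'],s['eef_pos'],s['ee_rot'],s['joint_positions'],w['mount'],w['mtx'])
print(go(K-.004*n,Rt(0)))
a=cv2.resize(r['side']['image'][250:400,180:340],(426,400));b=cv2.resize(w['image'],(374,234))
o=np.zeros((400,800,3),np.uint8);o[:,:426]=a;o[:234,426:]=b
cv2.imwrite('pics/a.png',o[:,:,::-1])
E
```

```text
side (np.float64(24.6), np.float64(0.9989355784743593), np.int64(27), np.float64(0.043388578526195994))
top (np.float64(28.6), np.float64(0.9979862839757702), np.int64(21), np.float64(0.04313654366294275))
3.0 [0.4861 0.3383 0.213 ] [ 2.7923 -0.2899  2.3351] [ 0.2481 -0.0092  1.8938  0.4634  1.1207 -0.6405] [[-0.001  -0.9598 -0.2807  0.0708]
 [ 1.     -0.0009 -0.0007  0.0008]
 [ 0.0004 -0.2807  0.9598 -0.1317]
 [ 0.      0.      0.      1.    ]] [[318.2791   0.     314.577 ]
 [  0.     318.2791 199.8144]
 [  0.       0.       1.    ]]
(array([ 0.1,  0.1, -0.2]), array([  3. ,  -0.4, 105.4]))
```

View pics/a.png

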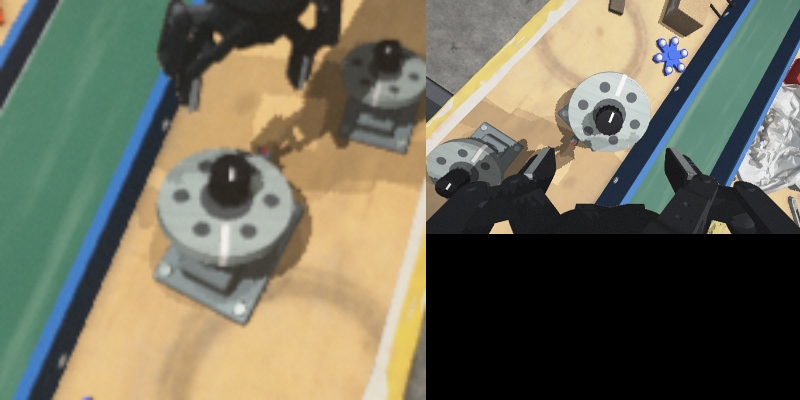

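The wrist view shows the knob between and ahead of the fingers, at about (313,203) in full pixels. The decoy is clear on the left. I'll refine the knob position from the wrist image.

```bash
python3 - <<'E'
from h import *
s=sense();w=read_camera('wrist');im=w['image'];M=w['mount'];R0=R.from_euler('xyz',s['ee_rot']).as_matrix()
o=s['eef_pos']+R0@M[:3,3]
r={'o':o,'A':R0@M[:3,:3],'mtx':w['mtx']}
m=(im.max(2)<75).astype(np.uint8)
k,l,st,ce=cv2.connectedComponentsWithStats(m)
for i in range(1,k):
    if st[i,4]>150 and abs(ce[i][0]-314)<40 and abs(ce[i][1]-203)<40: print(st[i],ce[i]); p=onplane(r,ce[i],K,n); print('knob',p,(R0.T@(p-s['eef_pos'])*1e3).round(1))
# wheel face: grey disc
hsv=cv2.cvtColor(im,cv2.COLOR_RGB2HSV)
g=((hsv[...,1]<50)&(hsv[...,2]>110)).astype(np.uint8)
for c in cv2.findContours(g,cv2.RETR_EXTERNAL,cv2.CHAIN_APPROX_NONE)[0]:
    e=cv2.minEnclosingCircle(c)
    if cv2.contourArea(c)>3000: 
        f=cv2.fitEllipse(cv2.convexHull(c)); print(f); p=onplane(r,f[0],F,n)
        print('face',p,(R0.T@(p-s['eef_pos'])*1e3).round(1))
print('expected',(R0.T@(K-s['eef_pos'])*1e3).round(1))
E
```

```text
[ 285  179   53   53 1955] [310.9458 205.0169]
knob [0.4917 0.3798 0.1206] [ -1.5  -2.2 101.4]
((621.6642456054688, 238.30056762695312), (146.44973754882812, 216.16712951660156), 35.75400161743164)
face [0.7242 0.5233 0.1744] [-41.2 272.1 129. ]
((309.8130798339844, 191.8394775390625), (135.93350219726562, 151.36082458496094), 84.94315338134766)
face [0.4902 0.393  0.0968] [  1.7  -3.4 128.4]
((159.25979614257812, 143.71702575683594), (121.50414276123047, 445.2082214355469), 45.50410461425781)
face [0.3727 0.3504 0.0688] [  42.2 -125.   128.1]
((-8.737518310546875, 235.0105438232422), (62.87100601196289, 159.36965942382812), 0.0)
face [ 0.307   0.2036 -0.0057] [ -37.1 -283.5  127.9]
expected [  3.   -0.4 101.4]
```

>>> {"op": "move_arm", "data": {
  "steps": [
    [0,0,0,1,-2,55,85],
    [0,0,0,1,-2,95,85],
    [0,0,0,1,-2,104,85],
    [0,0,0,1,-2,104,85],
    [0,0,0,1,-2,104,20],
    [0,0,0,1,-2,104,20],
    [0,0,0,1,-2,104,20],
    [0,0,0,1,-2,104,20]
  ]
}}

```text
time_s: 4.1
eef_pos: [0.4899, 0.3842, 0.1198]
ee_rot: [2.791, -0.29, 2.337]
ft_force: [-1.7, -3.8, 5.9]
grip_width: 0.0324
grip_force: 59.1
```

```bash
python3 - <<'E'
from h import *
r={}
for c in ('side','top'):r[c]=cam(c);print(c,markfind(r[c]))
s=sense();print(s);w=read_camera('wrist')
print(go(K-.004*n,Rt(0)))
a=cv2.resize(r['side']['image'][250:400,180:340],(426,400));b=cv2.resize(w['image'],(374,234))
o=np.zeros((400,800,3),np.uint8);o[:,:426]=a;o[:234,426:]=b
cv2.imwrite('pics/b.png',o[:,:,::-1])
E
```

```text
side (np.float64(24.1), np.float64(0.9931288205893828), np.int64(44), np.float64(0.044095013133731605))
top (np.float64(34.0), np.float64(0.7420721941713431), np.int64(210), np.float64(0.04684904598784617))
{'time_s': 4.2, 'joint_positions': array([ 0.3313,  0.1647,  1.9019,  0.508 ,  0.9243, -0.6633]), 'qd': array([-0.    ,  0.0002, -0.0012,  0.0003,  0.0004,  0.0004]), 'joint_efforts': array([  1.0846, -39.7181, -33.3222,   1.863 ,  -0.7639,  -0.009 ]), 'eef_pos': array([0.4899, 0.3842, 0.1199]), 'ee_rot': array([ 2.7911, -0.2899,  2.3374]), 'ft_force': array([-1.3282, -4.4774,  5.385 ]), 'wrist_torque': array([-0.1979,  0.061 ,  0.0387]), 'grip_force': 59.082359075546265, 'grip_width': 0.032668495611467646}
(array([ 0.1,  0.1, -0.1]), array([0.5, 0.8, 1.5]))
```

View pics/b.png

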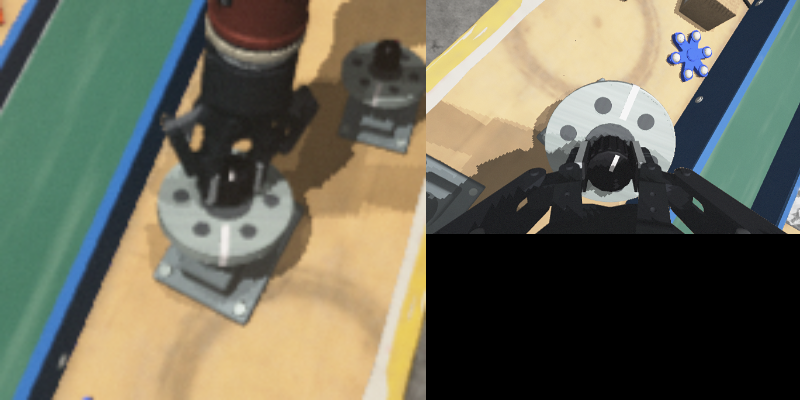

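>>> {"op": "move_arm", "data": {
  "steps": [
    [0,0,10,0,0,0,20],
    [0,0,20,0,0,0,20],
    [0,0,30,0,0,0,20],
    [0,0,40,0,0,0,20],
    [0,0,50,0,0,0,20],
    [0,0,60,0,0,0,20],
    [0,0,70,0,0,0,20],
    [0,0,80,0,0,0,20],
    [0,0,90,0,0,0,20],
    [0,0,90,0,0,0,20],
    [0,0,90,0,0,0,20]
  ]
}}

```text
time_s: 5.62
eef_pos: [0.4944, 0.3838, 0.1201]
ee_rot: [-2.839, -0.342, 0.659]
ft_force: [17.5, 3.0, -9.9]
grip_width: 0.0325
grip_force: 60.4
```

```bash
cat >>h.py <<'E'
def wristang(dbg=0):  # mark angle from the wrist view of face
    s=sense();w=read_camera('wrist');M=w['mount'];R0=R.from_euler('xyz',s['ee_rot']).as_matrix()
    r={'image':w['image'],'o':s['eef_pos']+R0@M[:3,3],'A':R0@M[:3,:3],'mtx':w['mtx']}
    return markfind(r)
def rep():
    print('side',markfind(cam('side')),'wrist',wristang()); s=sense()
    x=R.from_euler('xyz',s['ee_rot']).apply([1,0,0]); print(s['time_s'],'tool x ang',np.degrees(np.arctan2(x@ys,x@u)).round(1),'J6',s['joint_positions'][5],'F',s['ft_force'],s['wrist_torque'],s['grip_width'],s['eef_pos'])
E
python3 - <<'E'
from h import *
rep()
E
```

```text
side (np.float64(-69.2), np.float64(0.9979532295652658), np.int64(40), np.float64(0.044643261159835454)) wrist (np.float64(-57.2), np.float64(0.9460426334196895), np.int64(1425), np.float64(0.046358468083725485))
5.725 tool x ang -41.3 J6 0.9074503581642995 F [17.7666  4.3778 -9.5552] [-0.2696 -2.2982 -1.0916] 0.03186167770130949 [0.4944 0.3838 0.1201]
```

>>> {"op": "move_arm", "data": {
  "steps": [
    [0,0,90,0,0,0,60],
    [0,0,90,0,0,0,60],
    [0,0,90,0,0,0,60],
    [0,0,90,0,0,0,60]
  ]
}}

```text
time_s: 6.22
eef_pos: [0.4892, 0.3842, 0.1187]
ee_rot: [-2.693, -0.042, -0.051]
ft_force: [0.5, 0.5, -1.1]
grip_width: 0.0599
grip_force: 0.0
```

```bash
sed -i 's/^K=np.array.*; F/K=np.array([.492,.382,.1220]); F/' h.py; python3 - <<'E'
from h import *
rep(); print(go(K-.004*n,Rt(-90)))
E
```

```text
side (np.float64(-60.6), np.float64(0.9985385601466635), np.int64(33), np.float64(0.044519364218570716)) wrist (np.float64(-55.7), np.float64(0.9422468794728751), np.int64(4251), np.float64(0.047391189687216236))
6.325 tool x ang -84.4 J6 1.6588110497092778 F [ 0.3946  0.0111 -0.2505] [-0.237   0.0956 -0.0357] 0.059803080527933455 [0.4892 0.3842 0.1187]
(array([  0. ,  -0.1, -43.2]), array([3. , 0.5, 0.2]))
```

>>> {"op": "move_arm", "data": {
  "steps": [
    [0,0,0,3,0.5,0,60],
    [0,0,0,3,0.5,0,60],
    [0,0,0,3,0.5,0,60],
    [0,0,0,3,0.5,0,60],
    [0,0,0,3,0.5,0,60],
    [0,0,0,3,0.5,0,60]
  ]
}}

```text
time_s: 7.08
eef_pos: [0.492, 0.3837, 0.1182]
ee_rot: [-2.694, -0.044, -0.045]
ft_force: [0.1, -0.5, -0.3]
grip_width: 0.06
grip_force: 0.0
```

```bash
python3 - <<'E'
from h import *
rep(); print(go(K-.004*n,Rt(-130)))
a=cam('side')['image'][250:400,180:340]; b=read_camera('wrist')['image']
o=np.zeros((400,800,3),np.uint8);o[:,:426]=cv2.resize(a,(426,400));o[:234,426:]=cv2.resize(b,(374,234))
cv2.imwrite('pics/c.png',o[:,:,::-1])
E
```

```text
side (np.float64(-37.0), np.float64(0.9990263516268963), np.int64(25), np.float64(0.047182381614071234)) wrist (np.float64(-48.3), np.float64(0.9120838291524642), np.int64(4112), np.float64(0.04751734906704127))
7.175 tool x ang -84.3 J6 1.6550390263950487 F [-0.1239  0.0868  0.4615] [-0.1761 -0.0254  0.0064] 0.05994872657722857 [0.492  0.3837 0.1182]
(array([ 0. , -0. , -3.1]), array([ 0.3, -0.1, -0.2]))
```

View pics/c.png

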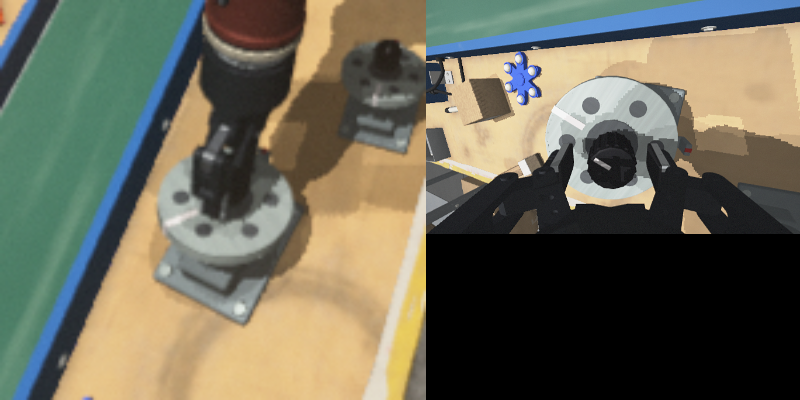

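Side view: the mark is at about (180,218) in the crop and rolling back counter-clockwise. The fingers clear the knob. I'll wait for it to settle.

>>> {"op": "move_arm", "data": {
  "steps": [
    [0,0,0,0,0,0,60],
    [0,0,0,0,0,0,60],
    [0,0,0,0,0,0,60],
    [0,0,0,0,0,0,60],
    [0,0,0,0,0,0,60],
    [0,0,0,0,0,0,60],
    [0,0,0,0,0,0,60],
    [0,0,0,0,0,0,60],
    [0,0,0,0,0,0,60],
    [0,0,0,0,0,0,60]
  ]
}}

```text
time_s: 8.52
eef_pos: [0.492, 0.3837, 0.1182]
ee_rot: [-2.694, -0.044, -0.045]
ft_force: [-0.1, -0.2, 0.1]
grip_width: 0.0597
grip_force: 0.0
```

```bash
python3 - <<'E'
from h import *
rep()
E
```

```text
side (np.float64(9.1), np.float64(0.9991176703906103), np.int64(26), np.float64(0.046902184843792015)) wrist (np.float64(-40.4), np.float64(0.8861878735619683), np.int64(3106), np.float64(0.04876039610363607))
8.625 tool x ang -84.3 J6 1.655104215592114 F [-0.9904 -0.4704 -0.1581] [-0.1593  0.0316 -0.0173] 0.059957521786028825 [0.492  0.3837 0.1182]
```

>>> {"op": "move_arm", "data": {
  "steps": [
    [0,0,0,0,0,0,60],
    [0,0,0,0,0,0,60],
    [0,0,0,0,0,0,60],
    [0,0,0,0,0,0,60],
    [0,0,0,0,0,0,60],
    [0,0,0,0,0,0,60]
  ]
}}

```text
time_s: 9.38
eef_pos: [0.492, 0.3837, 0.1182]
ee_rot: [-2.694, -0.044, -0.045]
ft_force: [0.3, 0.3, -0.0]
grip_width: 0.0602
grip_force: 0.0
```

```bash
python3 - <<'E'
from h import *
rep()
E
```

```text
side (np.float64(14.0), np.float64(0.9987234063663624), np.int64(33), np.float64(0.04579522309500485)) wrist (np.float64(-43.5), np.float64(0.8889763116009074), np.int64(3084), np.float64(0.048511193600280104))
9.475 tool x ang -84.3 J6 1.6550998776476677 F [0.1948 0.2567 0.2844] [-0.2572  0.0382 -0.0107] 0.060110578012126534 [0.492  0.3837 0.1182]
```

>>> {"op": "move_arm", "data": {
  "steps": [
    [0,0,0,0,0,0,60],
    [0,0,0,0,0,0,60],
    [0,0,0,0,0,0,60],
    [0,0,0,0,0,0,60],
    [0,0,0,0,0,0,20],
    [0,0,0,0,0,0,20],
    [0,0,0,0,0,0,20],
    [0,0,0,0,0,0,20]
  ]
}}

```text
time_s: 10.48
eef_pos: [0.492, 0.3824, 0.1181]
ee_rot: [-2.696, -0.044, -0.044]
ft_force: [-3.0, -8.4, 4.8]
grip_width: 0.0324
grip_force: 59.0
```

```bash
python3 - <<'E'
from h import *
rep()
E
```

```text
side (np.float64(14.8), np.float64(0.9987110704701023), np.int64(33), np.float64(0.04342253501295022)) wrist (np.float64(-36.6), np.float64(0.8255643224003091), np.int64(4972), np.float64(0.04785280679614933))
10.575 tool x ang -84.3 J6 1.6549754601062554 F [-2.5815 -8.5763  4.5708] [-1.4264  0.3423  0.112 ] 0.03241306338285654 [0.492  0.3824 0.1181]
```

>>> {"op": "move_arm", "data": {
  "steps": [
    [0,0,-10,0,0,0,20],
    [0,0,-20,0,0,0,20],
    [0,0,-30,0,0,0,20],
    [0,0,-40,0,0,0,20],
    [0,0,-50,0,0,0,20],
    [0,0,-60,0,0,0,20],
    [0,0,-70,0,0,0,20],
    [0,0,-80,0,0,0,20],
    [0,0,-90,0,0,0,20],
    [0,0,-100,0,0,0,20],
    [0,0,-110,0,0,0,20],
    [0,0,-120,0,0,0,20]
  ]
}}

```text
time_s: 12.08
eef_pos: [0.4923, 0.3823, 0.1181]
ee_rot: [2.865, -0.357, 2.115]
ft_force: [-4.0, -8.5, 3.4]
grip_width: 0.0322
grip_force: 59.2
```

```bash
python3 - <<'E'
from h import *
rep(); print(go(K-.004*n,Rt(0)))
E
```

```text
side (np.float64(136.7), np.float64(0.9996490388722213), np.int64(4), np.float64(0.05495579685293166)) wrist (np.float64(137.6), np.float64(0.9998751366319263), np.int64(36), np.float64(0.05375781988251986))
12.175 tool x ang 35.9 J6 -0.4432822261531148 F [-3.5893 -9.7955  4.2357] [-1.0032 -0.3233 -0.2369] 0.03252019893638709 [0.4923 0.3823 0.1181]
(array([ -0. ,   0.2, -12.9]), array([1.3, 0.6, 0.3]))
```

>>> {"op": "move_arm", "data": {
  "steps": [
    [0,0,-10,0,0,0,20],
    [0,0,-20,0,0,0,20],
    [0,0,-30,0,0,0,20],
    [0,0,-30,0,0,0,20],
    [0,0,-30,0,0,0,60],
    [0,0,-30,0,0,0,60],
    [0,0,-30,0,0,0,60],
    [0,0,-30,0,0,0,60],
    [0,0,-30,0,0,0,60],
    [0,0,-30,0,0,0,60],
    [0,0,-30,0,0,0,60],
    [0,0,-30,0,0,0,60]
  ]
}}

```text
time_s: 13.68
eef_pos: [0.492, 0.3837, 0.1182]
ee_rot: [2.727, -0.179, 2.621]
ft_force: [-0.4, -0.2, -0.0]
grip_width: 0.0602
grip_force: 0.0
```

>>> {"op": "move_arm", "data": {
  "steps": [
    [0,0,0,0,0,0,60],
    [0,0,0,0,0,0,60],
    [0,0,0,0,0,0,60],
    [0,0,0,0,0,0,60],
    [0,0,0,0,0,0,60],
    [0,0,0,0,0,0,60],
    [0,0,0,0,0,0,60],
    [0,0,0,0,0,0,60],
    [0,0,0,0,0,0,60],
    [0,0,0,0,0,0,60]
  ]
}}

```text
time_s: 14.92
eef_pos: [0.492, 0.3837, 0.1182]
ee_rot: [2.727, -0.179, 2.621]
ft_force: [0.6, -0.2, 0.2]
grip_width: 0.0598
grip_force: 0.0
```

```bash
python3 - <<'E'
from h import *
rep()
E
```

```text
side (np.float64(115.1), np.float64(0.9734619229178794), np.int64(42), np.float64(0.043276384596581896)) wrist (np.float64(115.9), np.float64(0.9990530439063933), np.int64(618), np.float64(0.04416540747438391))
15.025 tool x ang 65.7 J6 -0.9629306828287555 F [ 0.7652 -0.8109  0.7834] [-0.1707  0.0503 -0.0482] 0.0599622754146699 [0.492  0.3837 0.1182]
```

>>> {"op": "move_arm", "data": {
  "steps": [
    [0,0,0,0,0,0,60],
    [0,0,0,0,0,0,60],
    [0,0,0,0,0,0,60],
    [0,0,0,0,0,0,60],
    [0,0,0,0,0,0,60],
    [0,0,0,0,0,0,60],
    [0,0,0,0,0,0,60],
    [0,0,0,0,0,0,60]
  ]
}}

```text
time_s: 16.02
eef_pos: [0.492, 0.3837, 0.1182]
ee_rot: [2.727, -0.179, 2.621]
ft_force: [0.5, 0.3, -0.9]
grip_width: 0.0598
grip_force: 0.0
```

```bash
python3 - <<'E'
from h import *
rep()
a=cam('side')['image'][250:400,180:340]; b=read_camera('wrist')['image']
o=np.zeros((400,800,3),np.uint8);o[:,:426]=cv2.resize(a,(426,400));o[:234,426:]=cv2.resize(b,(374,234))
cv2.imwrite('pics/d.png',o[:,:,::-1])
E
```

```text
side (np.float64(114.0), np.float64(0.9974296049074223), np.int64(42), np.float64(0.043127120361586585)) wrist (np.float64(114.5), np.float64(0.999053103858012), np.int64(624), np.float64(0.04419833960465087))
16.125 tool x ang 65.7 J6 -0.962897104788989 F [ 0.5087  0.0675 -0.2612] [-0.1862  0.0089  0.0258] 0.05982921820764022 [0.492  0.3837 0.1182]
```

View pics/d.png

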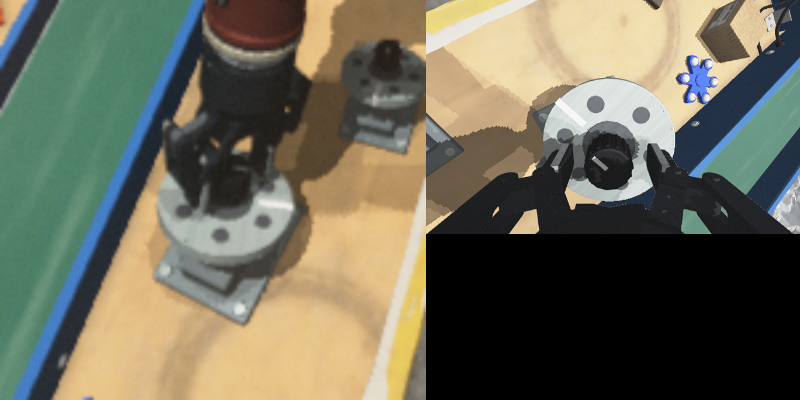

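The mark now rests at about 114°, at crop position (275,204), and the wrist view agrees. From the other side it rested at about 15°. The midpoint is about 64.6°, with a 50° half-width that fits the 40–60° given. So I'll grip and turn 50° clockwise.

>>> {"op": "move_arm", "data": {
  "steps": [
    [0,0,0,0,0,0,20],
    [0,0,0,0,0,0,20],
    [0,0,0,0,0,0,20],
    [0,0,0,0,0,0,20],
    [0,0,10,0,0,0,20],
    [0,0,20,0,0,0,20],
    [0,0,30,0,0,0,20],
    [0,0,40,0,0,0,20],
    [0,0,50,0,0,0,20],
    [0,0,50,0,0,0,20],
    [0,0,50,0,0,0,20],
    [0,0,50,0,0,0,20]
  ]
}}

```text
time_s: 17.73
eef_pos: [0.492, 0.3831, 0.1183]
ee_rot: [3.011, -0.431, 1.739]
ft_force: [-1.9, -5.6, 3.7]
grip_width: 0.0324
grip_force: 58.9
```

```bash
python3 - <<'E'
from h import *
rep();s=sense();print(s['qd'],s['grip_force'])
E
```

```text
side (np.float64(62.0), np.float64(0.9984748028052078), np.int64(36), np.float64(0.04436621496502988)) wrist (np.float64(63.0), np.float64(0.9991270002921064), np.int64(610), np.float64(0.04422963566163664))
17.825 tool x ang 15.7 J6 -0.09020224027664615 F [-3.0494 -5.148   3.5563] [-0.5277  0.2711  0.0131] 0.03236625217884565 [0.492  0.3831 0.1184]
[-0.0005 -0.0011 -0.0003  0.002  -0.0009 -0.0009] 58.93005430698395
```

```bash
python3 -c "
from plant import *
print(job_done())"
```

```text
the job is handed in; nothing more can be done
None
```

The heavy side is turned down the slope to the red pointer and the wheel is held still there by the knob, with the white mark at about 63° against an estimated 64.6° for heavy side down; the job is handed in, but no verdict came back.

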